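# Prop open the block bath's lid

### The job

The white heated block bath on the bench has to air: raise its grey lid by the prop rod that hangs at its side, and set the rod's foot fully down into the holding hole of the small rail on that side, so that the rod carries the lid when you let go. The exact spot of the hole has to be felt for or seen; go gently, with no hard pressing or jabbing of the foot and without letting the lid drop, and leave the other things on the bench where they stand.

Things in the scene. Friction and masses are not known exactly. Their poses are not given: they have to be found in the camera images.
- bath: the bath: white box 260 x 260 mm, rim 165 mm above the bench, fixed. Origin: centre of its underside; x points from its front to its hinge side, y to its left, z up. The lid's hinge axis runs along y through x = 120, z = 167 mm. A small rail with the holding hole is on its right-hand (-y) side wall. All positions below are in this frame.
- rail_mid (a point): middle of the range of the hole's mouth, at (-39, -148, 162) mm in the bath's frame, level with the rail's flat top. The aluminium rail is screwed on through slots: the true hole is up to 22 mm fore or aft (x) of here and is not measured. Hole: 12 x 12 mm square, 12 mm deep, rubber pad at its bottom. Rail 36 mm wide in y; friction about 0.3.
- rail_back (a point): a point of the rail's flat top, 45 mm behind (+x of) rail_mid, at (6, -148, 162) mm: always flat rail behind the hole. The rail ends 80 mm behind and 18 mm in front of the hole's centre. A foot set down here can be drawn forwards (-x) until it drops into the hole; drawn too far, it falls off the front end.
- lid (a joint): opening angle of the lid, rad, 0 = shut, grows as it opens (limit 1.25). Grey slab 260 x 260 x 22 mm, about 0.6 to 1.1 kg, falls shut if not held; on the rod's foot it weighs some 4 to 11 N. With the foot in the hole it stands at about 0.5 to 0.55.
- rod (a joint): angle of the rod against the lid, rad: 0 = at right angles to the lid (straight down when it is shut), positive = foot towards the bath's front; range -1.4 to 0.6, little friction, axis along the bath's y. Steel bar 8 mm thick.
- pivot (a point): the rod's pivot on the lid's right edge, at (-90, -148, 178) mm in the bath's frame with the lid shut (210 mm in front of the hinge axis, 11 mm above it); it circles with the lid. It is 131 mm from foot and 105 mm from the grip's axis.
- foot: lower end of the rod, rounded to 4 mm radius. Origin: centre of that rounding (4 mm above the very tip); z points along the rod up to the pivot. In the bath's frame z = 166 mm when it stands on the rail's top, 154 mm when seated in the hole. It must bear no more than 25 N.
- grip: the rod's hand grip: black rubber sleeve, 16 mm diameter, 66 mm long along the bath's y, turning freely on a cross bar that meets the rod 26 mm above the foot's origin. Origin at its centre, 75 mm to the right (-y) of the rod; starts about 73 to 76 mm above the bench. Pinch it from above across the bath's x; lifting it raises the lid.
- flask: bystander: stoppered conical glass flask, 84 mm wide, 120 mm tall; origin at the centre of its underside
- beaker: bystander: glass beaker, 68 mm wide, 85 mm tall; origin at the centre of its underside
- reagent: bystander: amber bottle, 60 mm wide, 150 mm tall; origin at the centre of its underside
- jar: bystander: white screw-top jar, 54 mm wide, 60 mm tall; origin at the centre of its underside
- dish: bystander: clear flat round dish, 90 mm wide, 14 mm tall; origin at the centre of its underside

How it is judged:
On the way, in this order (a step that is already met when the one before it is completed fails the run):
1. the lid is raised well open by the rod (over 0.4 rad) (value of joint lid above 0.4 rad), for 0.1 s.
2. the rod's foot is down in the holding hole with the lid up (z of foot in the frame of bath between 0.148 and 0.159 m and x of foot in the frame of bath between -0.066 and -0.012 m and value of joint lid between 0.42 and 0.64 rad), for 0.2 s.
At the end, for the whole second after the job is handed in: the foot stands in the hole (its origin 148 to 159 mm high and at x -66 to -12 mm in the bath's frame), so that the rod alone holds the lid open at 0.42 to 0.64 rad, at rest, the robot clear of it (all of step 2 and velocity of joint lid between -0.05 and 0.05 rad/s and linear speed of foot below 0.02 m/s); the robot touches nothing.
It fails at once if the foot is pressed or jabbed with more than 25 N (contact force between foot and anything else above 25 N).
It fails at once if the lid is let drop (closing faster than 2 rad/s) (velocity of joint lid below -2 rad/s).
It fails at once if a bystander is shifted by more than 25 mm or knocked over (distance of any of flask, beaker, reagent, jar, dish from where it was at the start of the episode above 0.025 m or angle between any of flask, beaker, reagent, jar, dish's own z axis and vertical above 0.5 rad).
It also fails if it takes over 64 s, if anything falls off the work surface, if the arm or the gripper's body presses on something with over 40 N, if the wrist force passes 120 N, or if a joint passes its speed limit or range.

### The arm

A 6-joint arm with a two-finger parallel gripper is mounted at the origin on the work surface. World frame = base frame: x ahead of the robot, y to its left, z up, the work surface at z = 0. Lengths are in m, angles in rad, forces in N, time in s.
With the tool pointing down it reaches from about 0.35 to 0.975 m from the base axis. Payload 4.9 kg.
Tool frame: the origin (TCP) lies on the centre line of the jaws, within the pads' length; the fingertips stand ctrl.nose_length ahead of it and the grasp point (between the pads) lies 2 mm behind it (ctrl.nose_length is the distance from the TCP to the fingertips, in m); z points along the fingers, y is the direction in which the jaws open and shut (so a half turn about z gives the same grasp; the last joint's range is limited). The gripper opens to 85 mm and grips with 20 to 120 N. Pads are 22 mm wide; open, the fingers measure 114 mm over their backs; the gripper's body (76 mm by 85 mm) begins 54 mm behind the grasp point. The pads swing forward as they close: fully open they stand 13 mm farther back than shut.
Start: joints at [-1.278, 0.053, 1.613, -0, 1.476, -0.119], TCP at [0.25, -0.573, 0.248] pointing down, gripper open.
Joint ranges: [-3.01, 3.01], [-1.01, 2.22], [0.06, 2.58], [-1.02, 4.17], [0.09, 2.62], [-3.14, 3.14]. Speed limits (rad/s): [2.57, 2.57, 3.14, 3.14, 3.14, 3.14].

### API

Orientations are given as a rotation vector (axis times angle).
In Python, from station import sensors, get_image, order, ctrl gives the robot as it stands.
- The arm moves only by the tool move_arm, never from a script. Its argument "increments" is a list of rows, each a list of 5 numbers: the shift along the tool's x, y, z in cm, then the turn about the tool's z in degrees, then the finger opening in cm, from 0 to 8.54. In form: [[dx, dy, dz, twist, gripper], ...]. A call has 1 to 5 rows; each row is the pose to reach, as a shift and turn from the pose commanded when the call began, along the tool's axes at that moment; what a row does not reach only later rows make up. A row lasts 1/8 s, in which the tool goes at most 62.5 mm and 10.7 degrees, less where a joint would pass 70% of its speed; a pose out of reach is approached as far as the arm can. A call with a gripper value outside its range is refused whole. The fingers move at their own pace and stop on an object; "newtons" is the grip in N (left out, the last holds). Time passes only in rows, so rows that repeat a pose let the fingers close. It gives the time, the measured TCP pose, the force and the opening at its end, in the units of the state.
- sensors.get_obs(): the state, without advancing time (a new reading comes with each control period).
- get_image(name): name is "scene" or "side" or "wrist"; returns a dict with "image" (420x560x3 uint8, red, green, blue), "K" (3x3 intrinsics, pixels), "R" (3x3) and "t" (3): a world point X has camera coordinates R X + t. Camera axes: x right, y down, z forward; pixel columns grow to the right and rows downward; lengths in m; the calibration is good to about 2 mm. A picture is of the moment at which its call begins. There is no depth.
- order.finish_job(): hands the job in, once; it reports no verdict.
The state is a dict: "t": time; "q": joint angles; "dq": joint speeds; "effort": joint torques, N m; "tool_pos": TCP position; "tool_rot": TCP orientation; "contact_force": force on the tool from outside, world axes, zero at the start; "wrist_torque": the same for the moment, N m; "opening": finger opening in m.
Only numpy, scipy, OpenCV 4.12 (cv2) and the standard library are available. Lean on these libraries where they do the work, as an engineer would, in place of code of your own. Each camera call takes 0.05 s, during which the arm holds its last target.

## Working session

There is one attempt and no reset: what is moved stays moved. The work goes in short steps, Python scripts to look and compute and a tool call to move; the robot and the scene stay as the last step left them, time stands still between calls to the robot, and variables do not carry over. Pictures are saved under pics/ and viewed, and the job is handed in when it is done.

Besides the shell and the picture viewer there is one more tool, called after ">>>" as name([rows], argument=value, ...), one row to a line, values as JSON. move_arm: Moves the arm, as the interface text tells. Its arguments: {"type":"object","properties":{"increments":{"type":"array"},"newtons":{"type":"number"}},"required":["increments"]}

```bash
ls; mkdir -p pics; python3 - <<'E'
from station import sensors,get_image,ctrl
import cv2
o=sensors.get_obs();print(o); print(ctrl.nose_length)
for n in("scene","side","wrist"):
    d=get_image(n);cv2.imwrite(f"pics/{n}0.png",d["image"][:,:,::-1]);print(n,d["K"].tolist(),d["R"].tolist(),d["t"].tolist())
E
```

```text
pics
{'t': 0.0, 'q': array([-1.27803578e+00,  5.33358739e-02,  1.61428050e+00, -3.76318988e-06,
        1.47604006e+00, -1.18997325e-01]), 'dq': array([ 1.27914120e-03,  1.81183687e-05, -1.23731136e-03, -5.77645611e-04,
       -7.79436915e-04,  1.58293476e-03]), 'effort': array([-8.26637206e-04, -3.93675971e+01, -3.70178890e+01, -1.89704037e-04,
        6.92932677e-03,  3.01460030e-07]), 'tool_pos': array([ 0.24996657, -0.57218899,  0.24708408]), 'tool_rot': array([-3.07323512e+00, -6.41808601e-01,  2.86970432e-04]), 'contact_force': array([0.32200642, 0.91346365, 0.81376788]), 'wrist_torque': array([-0.016371  ,  0.00690707, -0.00122739]), 'opening': 0.08566003930908923}
0.017
scene [[463.05635043029196, 0.0, 281.63452321899376], [0.0, 463.05635043029196, 214.82084802315194], [0.0, 0.0, 1.0]] [[0.7626635551592805, 0.6467868135245042, 0.003334588824070039], [0.5491099899396029, -0.6447455757003397, -0.5317719074597367], [-0.34179309615663167, 0.40739410951271243, -0.8468810536043464]] [-0.4405475547531109, -0.2564375513392522, 1.415774398442575]
side [[543.1322969221786, 0.0, 274.21135499103474], [0.0, 543.1322969221786, 205.35045981149193], [0.0, 0.0, 1.0]] [[-0.6973230013693729, -0.7162930595257889, -0.02578535701506568], [-0.3547080987346203, 0.3761281546207457, -0.8559846821022343], [0.622834485600533, -0.5877515326877312, -0.5163577629608588]] [0.39981377330133727, 0.30987187769115365, 0.9281874827601571]
wrist [[350.2611946344555, 0.0, 284.97896900732337], [0.0, 350.2611946344555, 208.47111591055685], [0.0, 0.0, 1.0]] [[0.4011696615572123, -0.9160013351013134, -0.0021110989282734543], [-0.8836717455103325, -0.3876155340756648, 0.262447030712792], [-0.24122012526486197, -0.10342026801285363, -0.9649440912982243]] [-0.6232854058022371, -0.035634067701144, 0.37848847062566254]
```

View pics/scene0.png

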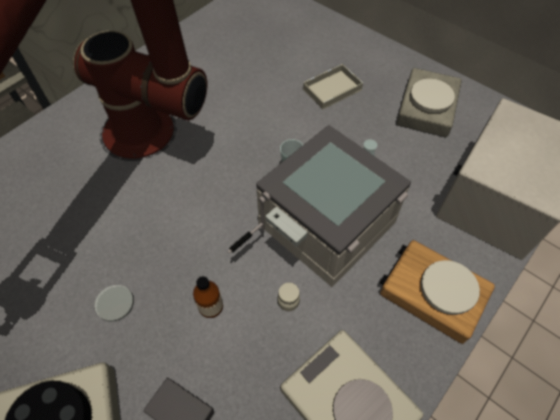

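View pics/side0.png

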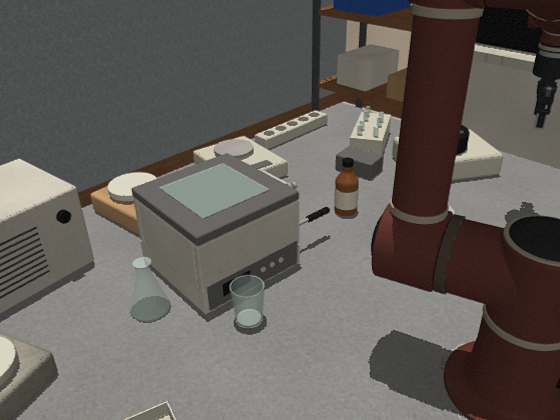

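View pics/wrist0.png

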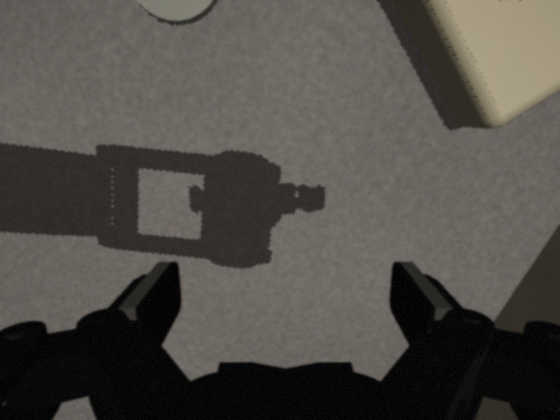

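```bash
python3 - <<'E'
import cv2
a=cv2.imread("pics/scene0.png");cv2.imwrite("pics/sc_crop0.png",cv2.resize(a[115:285,215:425],None,fx=3.5,fy=3.5,interpolation=cv2.INTER_CUBIC))
a=cv2.imread("pics/side0.png");cv2.imwrite("pics/si_crop0.png",cv2.resize(a[140:320,120:350],None,fx=3.3,fy=3.3,interpolation=cv2.INTER_CUBIC))
E
```

```text
(no output)
```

View pics/sc_crop0.png

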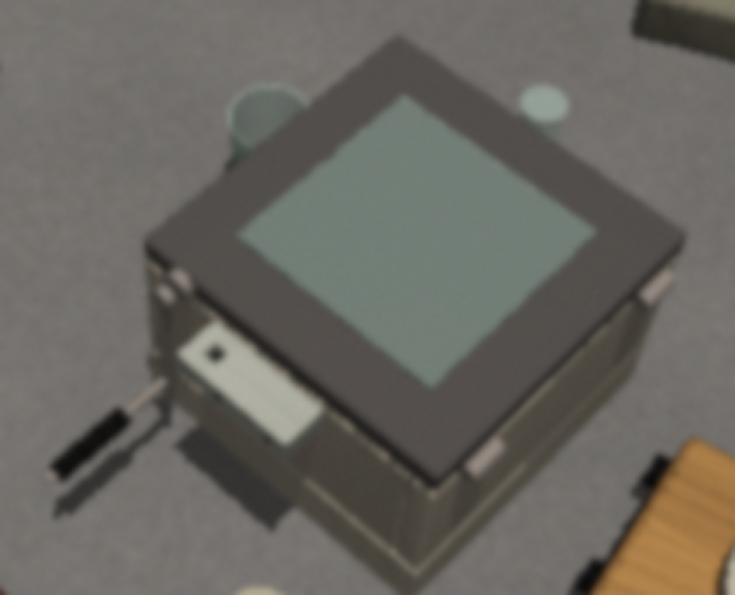

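View pics/si_crop0.png

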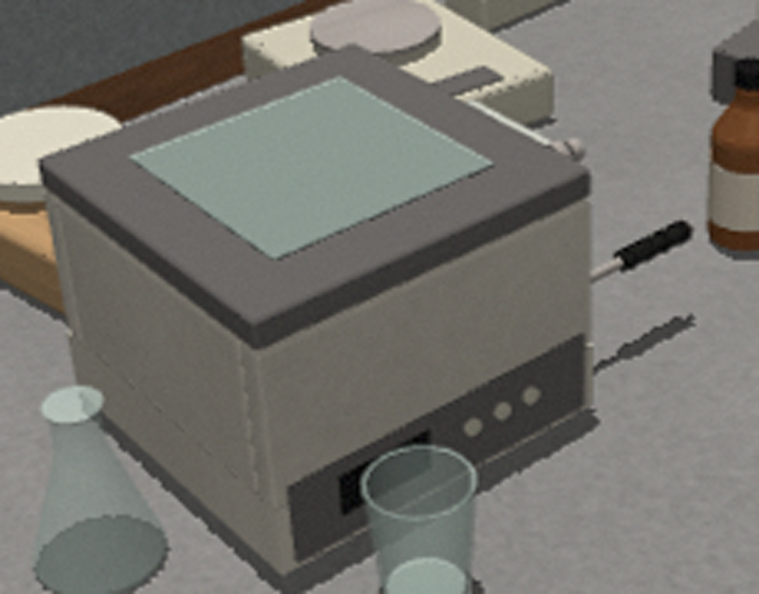

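```bash
cat > h.py <<'E'
import numpy as np,cv2
from station import sensors,get_image,order,ctrl
def ray(d,u,v):
    K,R,t=[np.array(d[k]) for k in("K","R","t")]
    c=-R.T@t; r=R.T@np.linalg.inv(K)@np.array([u,v,1.]); return c,r/np.linalg.norm(r)
def onz(d,u,v,z):
    c,r=ray(d,u,v); return c+r*(z-c[2])/r[2]
def tri(*dp):
    A=np.zeros((3,3));b=np.zeros(3)
    for d,u,v in dp:
        c,r=ray(d,u,v);P=np.eye(3)-np.outer(r,r);A+=P;b+=P@c
    x=np.linalg.solve(A,b); return x
def proj(d,X):
    p=np.array(d["K"])@(np.array(d["R"])@X+np.array(d["t"]));return p[:2]/p[2]
E
python3 - <<'E'
from h import *
s=get_image("scene");e=get_image("side")
np.set_printoptions(precision=4,suppress=True)
sc=lambda x,y:(215+x/3.5-.36,115+y/3.5-.36)
si=lambda x,y:(120+x/3.3-.35,140+y/3.3-.35)
print("lid scene");L=[onz(s,*sc(*p),.189) for p in[(400,35),(686,235),(437,482),(146,243)]]
for p in L:print(p)
print([np.linalg.norm(L[i]-L[i-1]) for i in range(4)])
# side: corners left, back, right, front top
M=[onz(e,*si(*p),.189) for p in[(255,322),(40,160),(350,47),(590,172)]]
print("side");[print(p) for p in M];print([np.linalg.norm(M[i]-M[i-1]) for i in range(4)])
print("hole",onz(s,*sc(216,354),.162))
print("rail corners",[onz(s,*sc(*p),.162) for p in[(217,320),(178,352),(287,445),(325,410)]])
print("grip ends",tri((s,*sc(55,472)),(e,*si(686,232))),tri((s,*sc(124,417)),(e,*si(622,261))))
print(sensors.get_obs()["t"])
E
```

```text
lid scene
[0.5239 0.2484 0.189 ]
[0.7782 0.229  0.189 ]
[ 0.762  -0.0283  0.189 ]
[ 0.508  -0.0099  0.189 ]
[np.float64(0.2587400803251841), np.float64(0.2550370963464785), np.float64(0.2578376096873165), np.float64(0.25463525427233974)]
side
[0.5155 0.2492 0.189 ]
[0.7687 0.2324 0.189 ]
[ 0.7499 -0.0157  0.189 ]
[ 0.4956 -0.0021  0.189 ]
[np.float64(0.2521634438346148), np.float64(0.25381302106945797), np.float64(0.24884316237626272), np.float64(0.2546375708878565)]
hole [ 0.5891 -0.0331  0.162 ]
rail corners [array([ 0.5722, -0.0124,  0.162 ]), array([ 0.5691, -0.0481,  0.162 ]), array([ 0.6677, -0.0555,  0.162 ]), array([ 0.67  , -0.0199,  0.162 ])]
grip ends [ 0.5285 -0.1358  0.0704] [ 0.5352 -0.0735  0.0714]
0.25
```

>>> move_arm([
  [4.5, -3.2, 0, -10, 8.5],
  [9, -6.4, 0, -20, 8.5],
  [13.5, -9.6, 0, -30, 8.5],
  [18, -12.8, 0, -40, 8.5],
  [22.5, -16, 0, -50, 8.5],
])

```text
t: 0.88
tool_pos: [0.3929, -0.3344, 0.2483]
tool_rot: [2.51, 1.888, 0.0]
contact_force: [1.7, 0.7, 0.5]
opening: 0.0851
```

```bash
cat >> h.py <<'E'
from scipy.spatial.transform import Rotation as Ro
def totool(target,yaw_y=None):
    o=sensors.get_obs();R=Ro.from_rotvec(o["tool_rot"]).as_matrix()
    d=R.T@(np.array(target)-o["tool_pos"])*100
    print("pos",o["tool_pos"].round(4),"delta cm",d.round(2),"y ang",np.degrees(np.arctan2(R[1,1],R[0,1])).round(2),"tilt",R[:,2].round(3),"F",o["contact_force"].round(1),"t",o["t"])
E
python3 -c "
from h import *
totool([.532,-.105,.25])"
```

```text
pos [ 0.3929 -0.3344  0.2483] delta cm [25.9   7.   -0.17] y ang -16.1 tilt [ 0. -0. -1.] F [1.7 0.7 0.5] t 0.875
```

>>> move_arm([
  [5, 1.4, 0, -6, 8.5],
  [10, 2.8, 0, -12, 8.5],
  [15, 4.2, 0, -12, 8.5],
  [20, 5.5, 0, -12, 8.5],
  [20, 5.5, 0, -12, 8.5],
])

```text
t: 1.5
tool_pos: [0.5025, -0.1571, 0.2482]
tool_rot: [-2.299, -2.14, -0.0]
contact_force: [0.3, 0.1, -0.9]
opening: 0.085
```

```bash
python3 -c "
from h import *
totool([.532,-.105,.25])
d=get_image('wrist');cv2.imwrite('pics/w1.png',d['image'][:,:,::-1])
for p in ([.5285,-.1358,.0704],[.5352,-.0735,.0714],[.589,-.033,.162]):print(proj(d,np.array(p)))
"
```

```text
pos [ 0.5025 -0.1571  0.2482] delta cm [ 5.41  2.57 -0.18] y ang -4.12 tilt [-0.     0.001 -1.   ] F [ 0.3  0.1 -0.9] t 1.5
[314.24916865 165.17061607]
[318.7928949   89.19753888]
[431.00652714  -8.77693577]
```

View pics/w1.png

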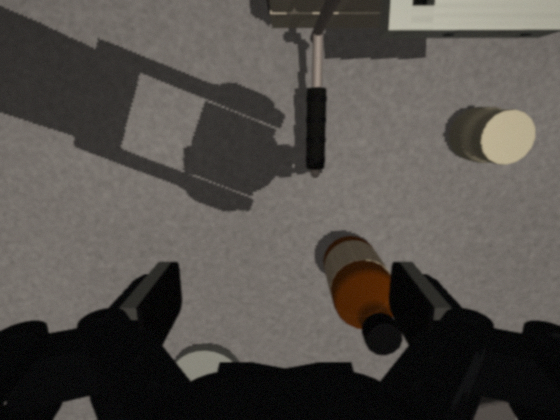

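```bash
python3 -c "
from h import *
np.set_printoptions(precision=4,suppress=True)
d=get_image('wrist')
a=onz(d,318,88,.0745);b=onz(d,316,168,.0745);print(a,b,(a+b)/2,np.linalg.norm(a-b))
print('cap',onz(d,382,333,.15),'jar',onz(d,510,137,.06),'hole',onz(d,424.5,1,.162), 'rail front/outer', onz(d,390,32,.162))
totool((a+b)/2)
"
```

```text
[ 0.5337 -0.0744  0.0745] [ 0.5289 -0.1394  0.0745] [ 0.5313 -0.1069  0.0745] 0.06517630119918166
cap [ 0.5654 -0.2526  0.15  ] jar [ 0.7017 -0.1267  0.06  ] hole [ 0.5851 -0.0392  0.162 ] rail front/outer [ 0.5666 -0.0532  0.162 ]
pos [ 0.5015 -0.1596  0.2482] delta cm [ 5.48  2.59 17.36] y ang -4.34 tilt [-0.001 -0.    -1.   ] F [ 0.5 -0.1 -0.1] t 1.6
```

>>> move_arm([
  [3, 1.5, 0, 0, 8.5],
  [5.2, 2.6, 2, 0, 8.5],
  [5.2, 2.6, 7, 0, 8.5],
  [5.2, 2.6, 11, 0, 8.5],
  [5.2, 2.6, 11, 0, 8.5],
])

```text
t: 2.22
tool_pos: [0.5283, -0.1103, 0.1343]
tool_rot: [-2.302, -2.127, 0.006]
contact_force: [-0.9, 0.3, 0.3]
opening: 0.085
```

```bash
python3 -c "
from h import *
totool([.531,-.11,.0725])
d=get_image('wrist');cv2.imwrite('pics/w2.png',d['image'][:,:,::-1])
d=get_image('scene');cv2.imwrite('pics/s2.png',d['image'][:,:,::-1])
totool([.531,-.11,.0725])
"
```

```text
pos [ 0.5283 -0.1103  0.1343] delta cm [0.04 0.32 6.18] y ang -4.53 tilt [-0.008  0.003 -1.   ] F [-0.9  0.3  0.3] t 2.225
pos [ 0.5317 -0.1111  0.1394] delta cm [ 0.11 -0.08  6.69] y ang -4.5 tilt [ 0.001 -0.    -1.   ] F [ 0.4 -0.3  0.6] t 2.325
```

View pics/w2.png

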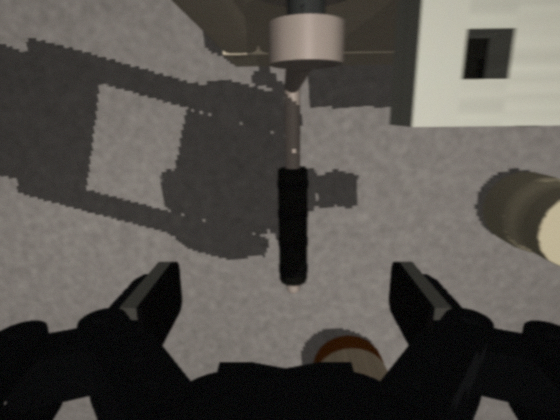

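View pics/s2.png

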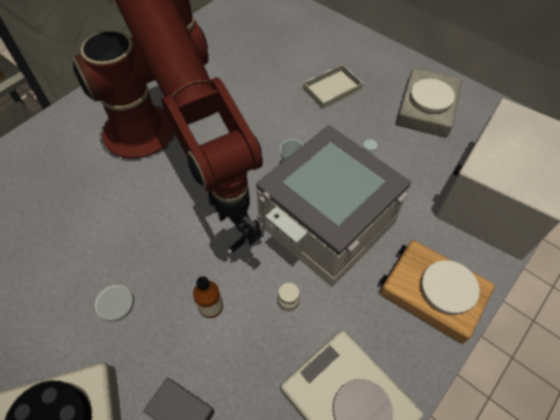

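```bash
python3 -c "
from h import *
np.set_printoptions(precision=4,suppress=True)
d=get_image('wrist')
import cv2
C=[onz(d,u,v,.162) for u,v in((467,28),(513,29),(510,79),(463,79))];print(*C,np.mean(C,0))
print('rail front',onz(d,419,0,.162),onz(d,411,126,.162))
a=onz(d,293,168,.0745);b=onz(d,293,284,.0745);print('grip',a,b,(a+b)/2,np.linalg.norm(a-b))
print('pivot',onz(d,308,62,.178))
totool([.531,-.11,.0725])
"
```

```text
[ 0.5863 -0.0264  0.162 ] [ 0.5986 -0.0276  0.162 ] [ 0.5989 -0.0403  0.162 ] [ 0.5859 -0.0393  0.162 ] [ 0.5924 -0.0334  0.162 ]
rail front [ 0.5733 -0.0187  0.162 ] [ 0.5717 -0.051   0.162 ]
grip [ 0.538  -0.0739  0.0745] [ 0.533  -0.1437  0.0745] [ 0.5355 -0.1088  0.0745] 0.06995362954988117
pivot [ 0.5421 -0.0336  0.178 ]
pos [ 0.5325 -0.1112  0.1406] delta cm [ 0.11 -0.18  6.81] y ang -4.48 tilt [ 0.003 -0.001 -1.   ] F [0.2 0.7 1.3] t 2.375
```

>>> move_arm([
  [0.1, 0.3, 3, 0, 8.5],
  [0.1, 0.3, 5, 0, 8.5],
  [0.1, 0.3, 6.5, 0, 8.5],
  [0.1, 0.3, 6.5, 0, 8.5],
  [0.1, 0.3, 6.5, 0, 8.5],
])

```text
t: 3.0
tool_pos: [0.5351, -0.1093, 0.0741]
tool_rot: [2.304, 2.134, 0.001]
contact_force: [0.6, 0.7, -0.1]
opening: 0.085
```

>>> move_arm([
  [0, 0, 0, 0, 4],
  [0, 0, 0, 0, 2.5],
  [0, 0, 0, 0, 1],
  [0, 0, 0, 0, 1],
  [0, 0, 0, 0, 1],
], newtons=50)

```text
t: 3.62
tool_pos: [0.5347, -0.1091, 0.0735]
tool_rot: [2.305, 2.134, 0.0]
contact_force: [0.0, 0.7, 0.6]
opening: 0.0144
```

```bash
python3 -c "
from h import *
d=get_image('wrist');cv2.imwrite('pics/w3.png',d['image'][:,:,::-1])
totool([.535,-.11,.0725]);print(sensors.get_obs()['opening'])
"
```

```text
pos [ 0.5347 -0.1091  0.0736] delta cm [-0.09  0.04  0.11] y ang -4.4 tilt [ 0. -0. -1.] F [-0.5  0.7  1.9] t 3.675
0.014617384453850525
```

View pics/w3.png

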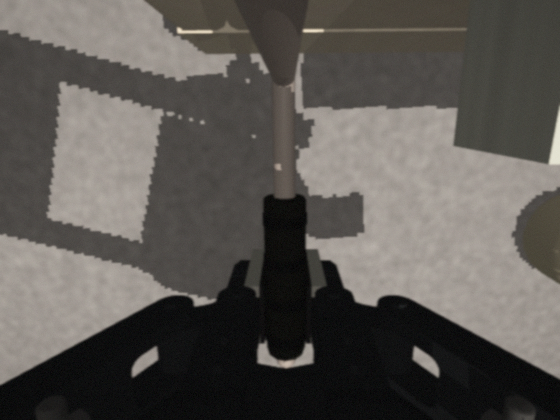

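```bash
cat >> h.py <<'E'
from scipy.optimize import fsolve
def piv(th): return np.array([120-210*np.cos(th)+11*np.sin(th),167+210*np.sin(th)+11*np.cos(th)])
def fromfoot(fx,fz):
    th=fsolve(lambda a:np.hypot(*(piv(a[0])-[fx,fz]))-131,[.55])[0];p=piv(th)
    return th,np.array([fx,fz])+26/131*(p-[fx,fz])
def fromgrip(gx,gz):
    th=fsolve(lambda a:np.hypot(*(piv(a[0])-[gx,gz]))-105,[max(0,(gz-73)/220)])[0];p=piv(th)
    return th,p+131/105*(np.array([gx,gz])-p)
E
python3 -c "
from h import *
np.set_printoptions(precision=4,suppress=True)
for g in [(-90,73),(-92,90),(-92,120),(-92,150),(-90,180),(-88,205),(-88,210)]:print(g,fromgrip(*g))
for f in [(-38.5,180),(-38.5,172),(-38.5,166),(-38.5,154),(-34,172)]:print(f,fromfoot(*f))
"
```

```text
(-90, 73) (np.float64(0.0), array([-90.,  47.]))
(-92, 90) (np.float64(0.08092196400195402), array([-92.8856,  64.0151]))
(-92, 120) (np.float64(0.2248627880998393), array([-94.4117,  94.1121]))
(-92, 150) (np.float64(0.3692617869253654), array([-96.9834, 124.4821]))
(-90, 180) (np.float64(0.5140061666362747), array([-98.0586, 155.2804]))
(-88, 205) (np.float64(0.6315790062318483), array([-99.1439, 181.5093]))
(-88, 210) (np.float64(0.653508235175474), array([-99.8751, 186.8703]))
(-38.5, 180) (np.float64(0.7013001797658346), array([-37.4766, 205.9798]))
(-38.5, 172) (np.float64(0.6508732748415514), array([-38.8775, 197.9973]))
(-38.5, 166) (np.float64(0.6130067807123154), array([-39.8764, 191.9635]))
(-38.5, 154) (np.float64(0.5376286805631171), array([-41.7235, 179.7994]))
(-34, 172) (np.float64(0.649945051864541), array([-35.2956, 197.9677]))
```

>>> move_arm([
  [0, 0, -0.5, 0, 1],
  [0, 0, -1.5, 0, 1],
  [0, 0, -2.5, 0, 1],
  [0, 0, -3.5, 0, 1],
  [0, 0, -4.5, 0, 1],
])

```text
t: 4.3
tool_pos: [0.5346, -0.1091, 0.1192]
tool_rot: [2.305, 2.134, 0.0]
contact_force: [-0.5, -1.0, -5.5]
opening: 0.0147
```

```bash
python3 -c "
from h import *
d=get_image('scene');cv2.imwrite('pics/s4.png',d['image'][:,:,::-1])
totool([.535,-.11,.0725]);print(sensors.get_obs()['opening'])
"
```

```text
pos [ 0.5355 -0.1092  0.1208] delta cm [-0.08 -0.06  4.83] y ang -4.41 tilt [ 0.003 -0.    -1.   ] F [ 0.2  0.2 -2.5] t 4.35
0.01463146960701272
```

View pics/s4.png

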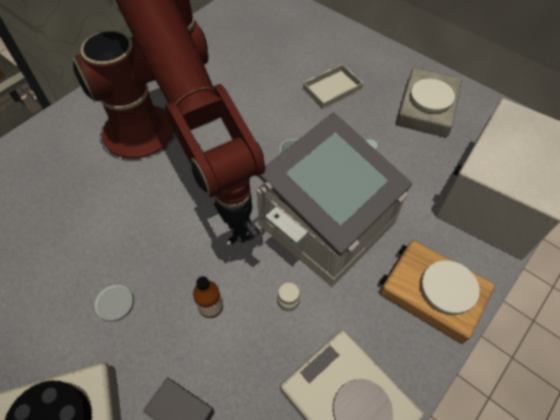

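>>> move_arm([
  [0, 0, -1, 0, 1],
  [0, 0, -2.2, 0, 1],
  [0, 0, -3.4, 0, 1],
  [0, 0, -4.6, 0, 1],
  [0, 0, -5.6, 0, 1],
])

```text
t: 4.97
tool_pos: [0.5348, -0.1091, 0.1755]
tool_rot: [2.305, 2.134, 0.001]
contact_force: [-0.8, -0.8, -4.4]
opening: 0.0141
```

>>> move_arm([
  [0, 0, -1, 0, 1],
  [0, 0, -2, 0, 1],
  [0, 0, -3, 0, 1],
  [0, 0, -3, 0, 1],
  [0, 0, -3, 0, 1],
])

```text
t: 5.6
tool_pos: [0.5345, -0.1091, 0.2042]
tool_rot: [-2.305, -2.134, 0.0]
contact_force: [-1.3, -1.3, -3.7]
opening: 0.0142
```

```bash
python3 -c "
from h import *
d=get_image('scene');cv2.imwrite('pics/s5.png',d['image'][:,:,::-1])
d=get_image('wrist');cv2.imwrite('pics/w5.png',d['image'][:,:,::-1])
totool([.535,-.11,.2045]);print(sensors.get_obs()['opening'])
"
```

```text
pos [ 0.5343 -0.1091  0.2038] delta cm [-0.09  0.08 -0.07] y ang -4.41 tilt [-0.001  0.    -1.   ] F [-1.9 -1.9 -3.6] t 5.7
0.014533144852469197
```

View pics/s5.png

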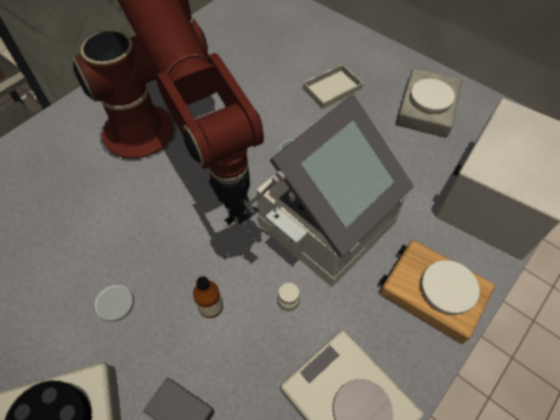

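View pics/w5.png

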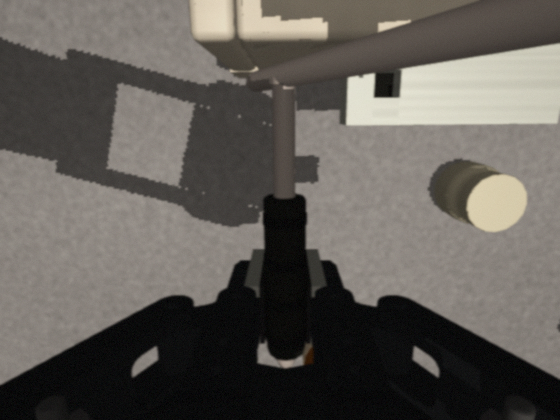

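```bash
python3 -c "
from h import *
np.set_printoptions(precision=4,suppress=True)
d=get_image('wrist')
a=d['image'];cv2.imwrite('pics/w5c.png',cv2.resize(a[40:140,230:450,::-1],None,fx=3.5,fy=3.5,interpolation=cv2.INTER_NEAREST))
o=sensors.get_obs();R=Ro.from_rotvec(o['tool_rot']).as_matrix()
for p in((375,97),(402,97),(347,124)):
  X=onz(d,*p,.162);print(X,(R.T@(X-o['tool_pos']))*1000)
"
```

```text
[ 0.5799 -0.0386  0.162 ] [73.7917 40.0578 41.7215]
[ 0.5922 -0.0395  0.162 ] [73.8041 52.3898 41.7105]
[ 0.5668 -0.0496  0.162 ] [61.7803 27.8362 41.7313]
```

View pics/w5c.png

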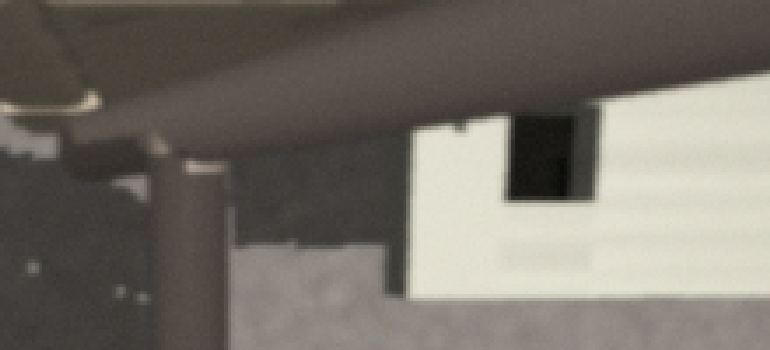

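>>> move_arm([
  [0, 1, 0, 0, 1],
  [0, 2, 0, 0, 1],
  [0, 3, 0, 0, 1],
  [0, 4, 0, 0, 1],
  [0, 4.8, 0, 0, 1],
])

```text
t: 6.38
tool_pos: [0.5832, -0.1125, 0.2041]
tool_rot: [-2.305, -2.134, -0.001]
contact_force: [-0.8, 2.3, -5.6]
opening: 0.0146
```

>>> move_arm([
  [0, 0, 0, 0, 1],
  [0, 0, 0, 0, 1],
])

```text
t: 6.62
tool_pos: [0.5824, -0.1125, 0.2042]
tool_rot: [-2.305, -2.134, -0.001]
contact_force: [1.0, 1.4, -4.4]
opening: 0.0146
```

```bash
python3 -c "
from h import *
totool([.535,-.11,.2045]);print(sensors.get_obs()['opening'])
for n in('scene','wrist','side'):
  d=get_image(n);a=d['image'][:,:,::-1]
  if n=='scene':a=cv2.resize(a[150:270,200:360],None,fx=4.5,fy=4.5,interpolation=cv2.INTER_CUBIC)
  cv2.imwrite('pics/6%s.png'%n,a)
totool([.535,-.11,.2045])
"
```

```text
pos [ 0.5824 -0.1125  0.2042] delta cm [-0.11 -4.75 -0.03] y ang -4.4 tilt [ 0.     0.001 -1.   ] F [ 1.   1.4 -4.4] t 6.625
0.014581298496007391
pos [ 0.5822 -0.1125  0.2043] delta cm [-0.12 -4.72 -0.02] y ang -4.4 tilt [-0.     0.001 -1.   ] F [ 0.5  2.5 -5.5] t 6.775
```

View pics/6scene.png

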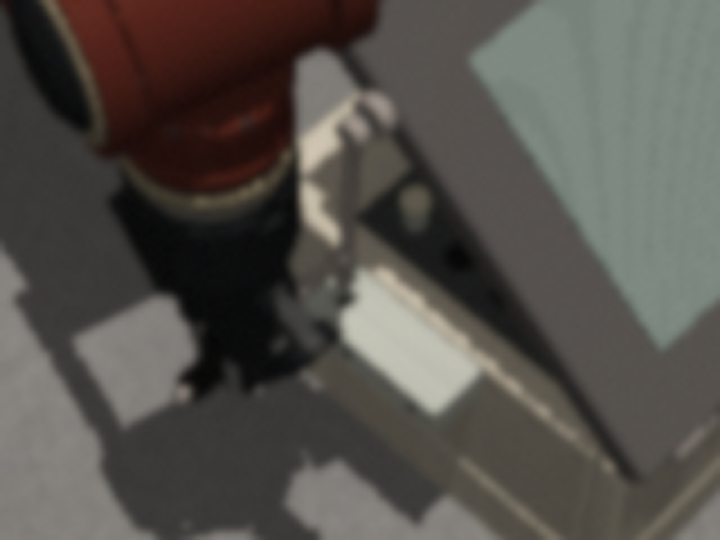

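View pics/6wrist.png

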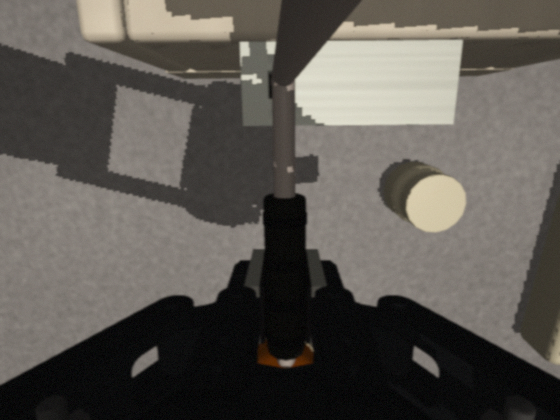

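View pics/6side.png

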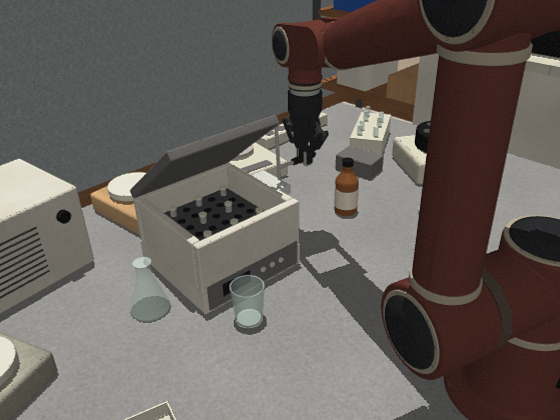

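>>> move_arm([
  [0, 0, 0.3, 0, 1],
  [0, -0.1, 0.6, 0, 1],
  [0, -0.1, 0.8, 0, 1],
  [0, -0.1, 0.8, 0, 1],
])

```text
t: 7.28
tool_pos: [0.5811, -0.1125, 0.1957]
tool_rot: [-2.304, -2.134, 0.0]
contact_force: [0.4, 4.3, -5.9]
opening: 0.0136
```

```bash
python3 -c "
from h import *
totool([.535,-.11,.2045])
d=get_image('wrist');a=d['image'][:,:,::-1]
cv2.imwrite('pics/7w.png',cv2.resize(a[20:150,200:360],None,fx=4.5,fy=4.5,interpolation=cv2.INTER_CUBIC))
d=get_image('scene');a=d['image'][:,:,::-1]
cv2.imwrite('pics/7s.png',cv2.resize(a[160:260,220:340],None,fx=5.5,fy=5.5,interpolation=cv2.INTER_CUBIC))
"
```

```text
pos [ 0.5811 -0.1125  0.1957] delta cm [-0.11 -4.62 -0.87] y ang -4.4 tilt [-0.001  0.001 -1.   ] F [ 0.4  4.3 -5.9] t 7.275
```

View pics/7w.png

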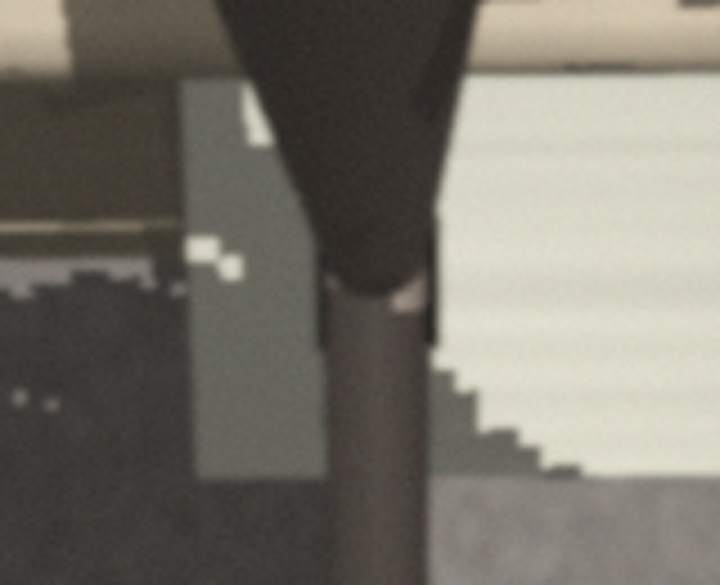

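View pics/7s.png

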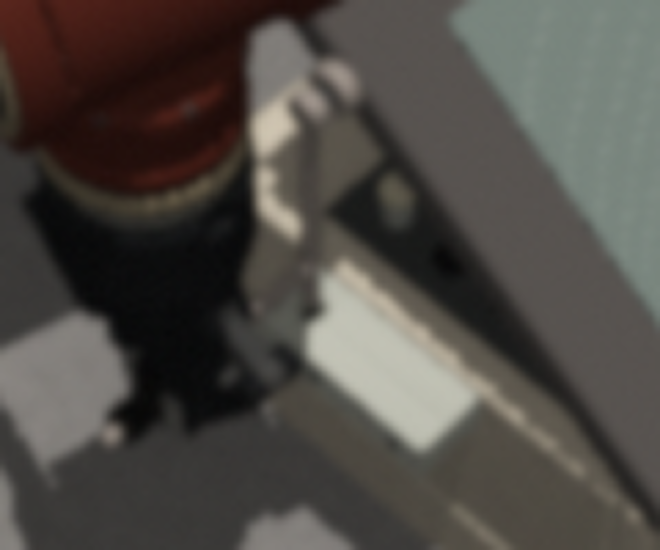

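>>> move_arm([
  [0, 0, 0.2, 0, 1],
  [0, -0.05, 0.35, 0, 1],
  [0, -0.1, 0.5, 0, 1],
  [0, -0.1, 0.5, 0, 1],
])

```text
t: 7.88
tool_pos: [0.5803, -0.1125, 0.191]
tool_rot: [-2.305, -2.134, -0.0]
contact_force: [1.2, 5.5, -4.7]
opening: 0.0144
```

```bash
python3 -c "
from h import *
totool([.535,-.11,.2045])
d=get_image('wrist');a=d['image'][:,:,::-1]
cv2.imwrite('pics/8w.png',cv2.resize(a[20:150,200:360],None,fx=4.5,fy=4.5,interpolation=cv2.INTER_CUBIC))
"
```

```text
pos [ 0.5803 -0.1125  0.191 ] delta cm [-0.1  -4.53 -1.35] y ang -4.4 tilt [-0.  0. -1.] F [ 1.2  5.5 -4.7] t 7.875
```

View pics/8w.png

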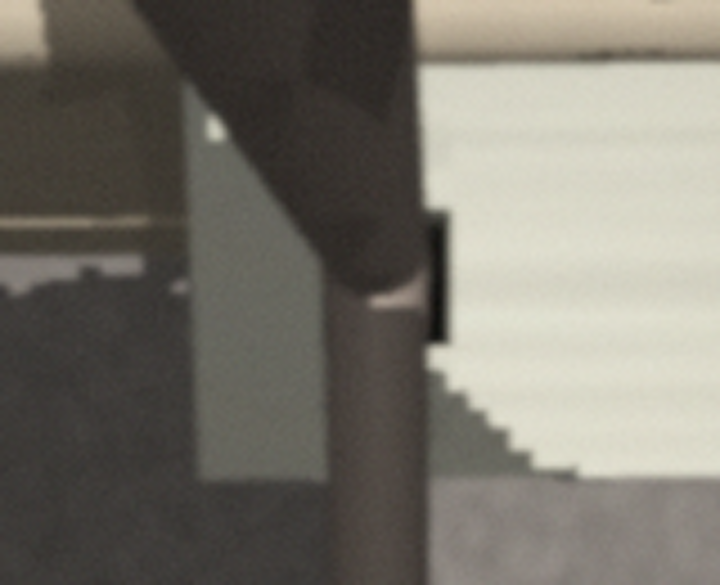

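>>> move_arm([
  [0, 0, 0.1, 0, 1],
  [0, 0, 0.2, 0, 1],
  [0, -0.05, 0.3, 0, 1],
  [0, -0.05, 0.3, 0, 1],
])

```text
t: 8.43
tool_pos: [0.5798, -0.1124, 0.1881]
tool_rot: [-2.305, -2.134, -0.0]
contact_force: [0.7, 5.0, -5.5]
opening: 0.0143
```

>>> move_arm([
  [0, 0, 0.1, 0, 1],
  [0, 0, 0.2, 0, 1],
  [0, -0.05, 0.3, 0, 1],
  [0, -0.05, 0.3, 0, 1],
])

```text
t: 8.93
tool_pos: [0.5794, -0.1124, 0.1851]
tool_rot: [-2.305, -2.134, -0.0]
contact_force: [1.7, 5.3, -5.7]
opening: 0.0145
```

```bash
python3 -c "
from h import *
totool([.535,-.11,.2045])
d=get_image('wrist');a=d['image'][:,:,::-1]
cv2.imwrite('pics/9w.png',cv2.resize(a[20:150,200:360],None,fx=4.5,fy=4.5,interpolation=cv2.INTER_CUBIC))
"
```

```text
pos [ 0.5794 -0.1124  0.1851] delta cm [-0.1  -4.44 -1.94] y ang -4.4 tilt [-0.  0. -1.] F [ 1.7  5.3 -5.7] t 8.925
```

View pics/9w.png

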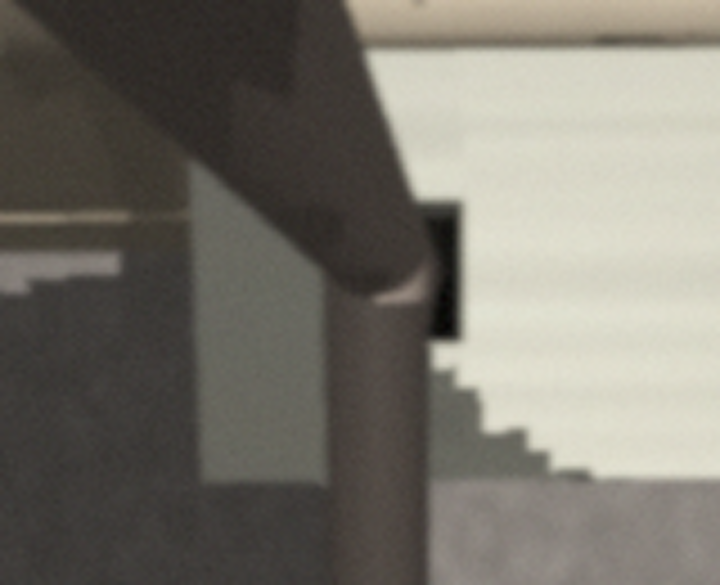

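>>> move_arm([
  [0, 0, 0.1, 0, 1],
  [0, 0, 0.2, 0, 1],
  [0, -0.05, 0.3, 0, 1],
  [0, -0.05, 0.3, 0, 1],
])

```text
t: 9.48
tool_pos: [0.5789, -0.1124, 0.1821]
tool_rot: [-2.305, -2.134, -0.0]
contact_force: [0.6, 6.3, -5.3]
opening: 0.0145
```

>>> move_arm([
  [0, 0, 0.1, 0, 1],
  [0, 0, 0.15, 0, 1],
  [0, 0, 0.15, 0, 1],
])

```text
t: 9.85
tool_pos: [0.5788, -0.1124, 0.1806]
tool_rot: [-2.305, -2.134, -0.0]
contact_force: [0.6, 4.3, -4.9]
opening: 0.014
```

>>> move_arm([
  [0, 0, 0.1, 0, 1],
  [0, -0.02, 0.15, 0, 1],
  [0, -0.02, 0.15, 0, 1],
])

```text
t: 10.22
tool_pos: [0.5789, -0.1124, 0.1802]
tool_rot: [2.305, 2.134, 0.001]
contact_force: [-1.4, 6.2, -1.9]
opening: 0.014
```

>>> move_arm([
  [0, 0, 0.1, 0, 1],
  [0, -0.02, 0.15, 0, 1],
  [0, -0.02, 0.15, 0, 1],
])

```text
t: 10.6
tool_pos: [0.5789, -0.1124, 0.1799]
tool_rot: [2.305, 2.134, 0.001]
contact_force: [-2.9, 6.4, 3.2]
opening: 0.0141
```

>>> move_arm([
  [0, 0, -0.15, 0, 1],
  [0, 0, -0.15, 0, 1],
])

```text
t: 10.85
tool_pos: [0.5789, -0.1124, 0.1802]
tool_rot: [2.305, 2.134, 0.001]
contact_force: [0.1, 6.0, -2.5]
opening: 0.0145
```

```bash
python3 -c "
from h import *
totool([.535,-.11,.2045])
d=get_image('wrist');a=d['image'][:,:,::-1]
cv2.imwrite('pics/10w.png',cv2.resize(a[20:150,200:360],None,fx=4.5,fy=4.5,interpolation=cv2.INTER_CUBIC))
d=get_image('side');a=d['image'][:,:,::-1]
cv2.imwrite('pics/10s.png',cv2.resize(a[90:240,220:380],None,fx=4,fy=4,interpolation=cv2.INTER_CUBIC))
"
```

```text
pos [ 0.5789 -0.1124  0.1802] delta cm [-0.1  -4.39 -2.43] y ang -4.4 tilt [ 0.001  0.    -1.   ] F [ 0.1  6.  -2.5] t 10.85
```

View pics/10w.png

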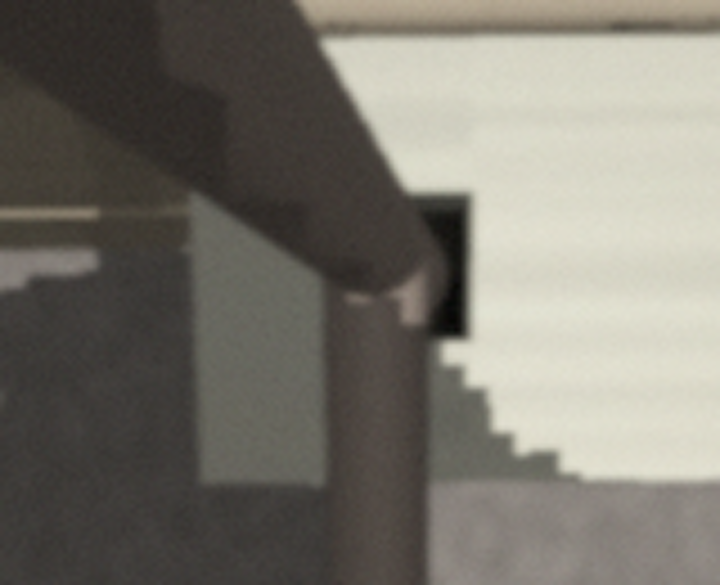

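View pics/10s.png

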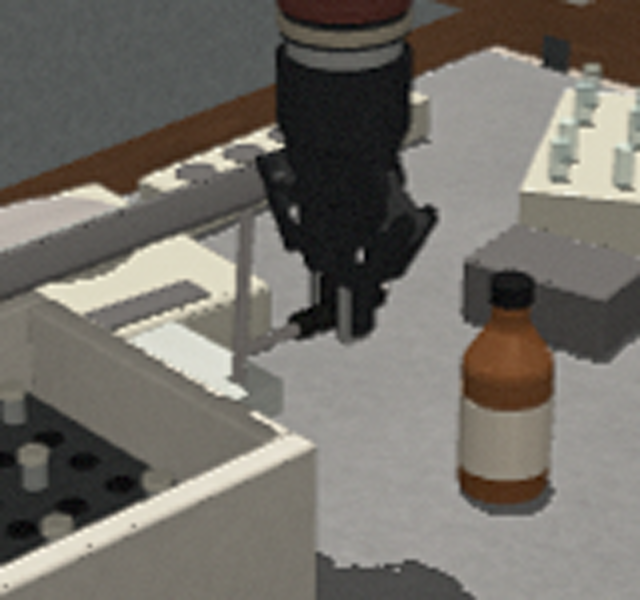

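>>> move_arm([
  [0, 0, 0.05, 0, 1.6],
  [0, 0, 0.05, 0, 2],
  [0, 0, 0.05, 0, 3],
  [0, 0, 0.05, 0, 4],
  [0, 0, 0.05, 0, 5],
])

```text
t: 11.58
tool_pos: [0.5786, -0.1127, 0.1789]
tool_rot: [2.305, 2.134, -0.0]
contact_force: [-0.1, -0.5, -0.0]
opening: 0.0501
```

```bash
python3 -c "
from h import *
totool([.535,-.11,.2045])
d=get_image('wrist');a=d['image'][:,:,::-1]
cv2.imwrite('pics/11w.png',a)
"
```

```text
pos [ 0.5786 -0.1127  0.1789] delta cm [-0.06 -4.36 -2.56] y ang -4.41 tilt [ 0. -0. -1.] F [-0.1 -0.5 -0. ] t 11.575
```

View pics/11w.png

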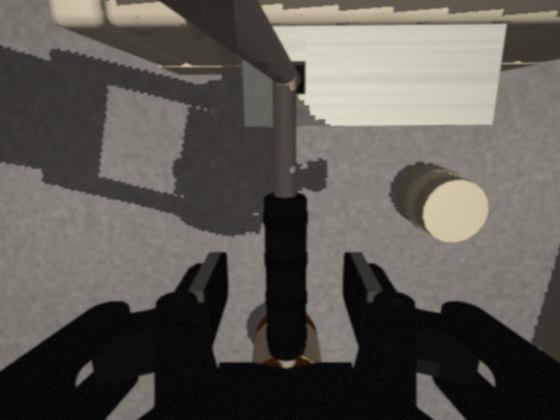

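>>> move_arm([
  [0, 0, -1, 0, 5],
  [0, 0, -2.5, 0, 5],
  [0, 0, -5, 0, 5],
  [-1, 0, -8, 0, 5],
  [-3, 0, -10, 0, 5],
])

```text
t: 12.25
tool_pos: [0.5769, -0.1428, 0.2821]
tool_rot: [2.301, 2.134, 0.002]
contact_force: [0.1, 0.0, 0.0]
opening: 0.0499
```

>>> move_arm([
  [-4, 0, 0, 0, 5],
  [-8, 0, 0, 0, 5],
  [-10, 0, 0, 0, 5],
  [-10, 0, 0, 0, 5],
  [-10, 0, 0, 0, 5],
])

```text
t: 12.88
tool_pos: [0.5686, -0.2413, 0.2787]
tool_rot: [-2.304, -2.135, -0.001]
contact_force: [0.3, 0.6, -0.4]
opening: 0.0496
```

```bash
python3 -c "
from h import *
totool([.535,-.11,.2045])
for n in('scene','side'):
  d=get_image(n);cv2.imwrite('pics/12%s.png'%n,d['image'][:,:,::-1])
  a=d['image'][:,:,::-1]
d=get_image('side');cv2.imwrite('pics/12sc.png',cv2.resize(d['image'][90:240,220:380,::-1],None,fx=4,fy=4,interpolation=cv2.INTER_CUBIC))
"
```

```text
pos [ 0.5686 -0.2413  0.2787] delta cm [12.83 -4.35  7.43] y ang -4.37 tilt [-0.     0.001 -1.   ] F [ 0.3  0.6 -0.4] t 12.875
```

View pics/12scene.png

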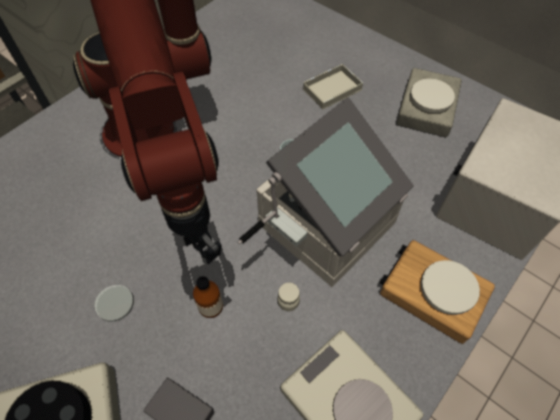

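View pics/12sc.png

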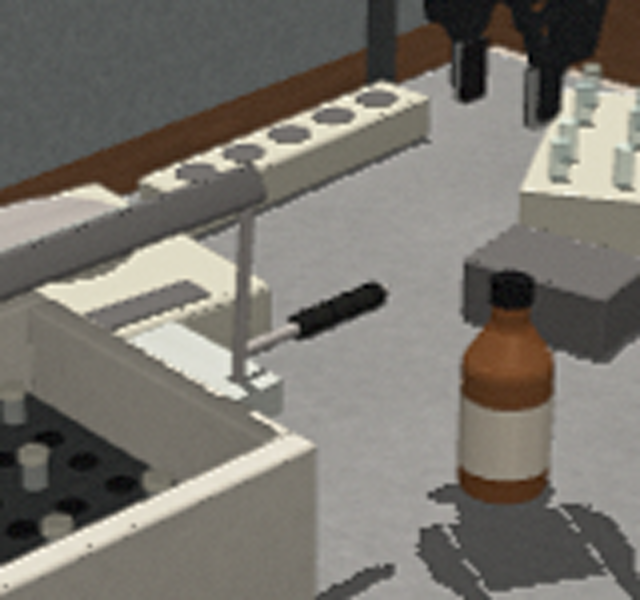

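```bash
python3 -c "
from h import *
s=get_image('scene');e=get_image('side')
def far(d,x0,x1,y0,y1):
  g=d['image'][y0:y1,x0:x1].max(2)<45;n,l,st,c=cv2.connectedComponentsWithStats(g.astype('uint8'));i=1+st[1:,4].argmax();print(st[i]);return c[i]+[x0,y0]
a=far(s,238,268,212,245);b=far(e,292,320,158,178)
print(a,b,tri((s,*a),(e,*b)))
order.finish_job()"
```

```text
[  3   9  23  21 152]
[  1   3  23  13 130]
[251.86184211 231.02631579] [304.53846154 166.85384615] [ 0.57925797 -0.10758126  0.17892385]
the job is handed in; nothing more can be done
```

I raised the lid by the rod's grip, moved the foot over the hole as seen by the wrist camera, and lowered it in small steps. The rod now holds the lid by itself, and the job is handed in at about 13 s of the 64 s allowed.

**Seating:** The foot went past the height of the rail's top with no contact. It stopped where the pad at the bottom of the hole should be: the grip ended about 107 mm above its start, and I had worked out 107 mm. After I let go and backed away, the two cameras put the grip at z = 179 mm (180 mm expected), and the pictures showed the lid still up.

**Force and bystanders:** The tool's force reading stayed below about 9 N throughout. I did not measure the foot's own contact force; I estimate it peaked at 8 to 10 N. The arm was clear of everything at the end. Reagent, jar and dish look unmoved in the pictures; I did not check the flask and beaker closely at the end.

**Disagreements:** My three estimates of the hole's fore-aft position, as distance from the tool, spread from 46 to 51 mm. I used the closest wrist view, and it proved right. A sideways force of 4 to 6 N on the tool, whose cause I did not find, showed while the rod was held over the hole; it was gone after release.

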